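# Put the router's cutter holders back in their own sockets

## Robot

A 6-joint arm with a two-finger parallel gripper is mounted at the origin on a cart in front of the work surface, level with it; the furniture and walls round the work are solid. World frame = base frame: x ahead of the robot, y to its left, z up, the work surface at z = 0. Lengths are in m, angles in rad, forces in N, time in s.
With the tool pointing down it reaches from about 0.425 to 0.95 m from the base axis. Payload 3.5 kg.
Tool frame: the origin (TCP) lies midway between the tips of the shut fingers; the grasp point (between the pads) lies 19 mm behind it (ctrl.hold_point_z is the distance from the TCP to the grasp point, in m); z points along the fingers, y is the line along which they close (so a half turn about z gives the same grasp; the last joint's range is limited). The gripper opens to 85 mm and grips with 20 to 120 N. Pads are 22 mm wide; open, the fingers measure 114 mm over their backs; the gripper's body (76 mm by 85 mm) begins 54 mm behind the grasp point. The pads swing forward as they close: fully open they stand 13 mm farther back than shut.
Start: joints at [-1.296, 0.286, 1.577, -0, 1.279, -0.15], TCP at [0.278, -0.615, 0.231] pointing down, gripper open.
Joint ranges: [-2.77, 2.77], [-0.9, 2.22], [0.21, 2.48], [-1.53, 4.67], [0.24, 2.81], [-2.84, 2.84]. Speed limits (rad/s): [2.79, 2.79, 3.14, 3.14, 3.14, 3.14].

## Interface

Orientations are given as a unit quaternion [x, y, z, w].
In Python, from plant import readout, cams, sign_off, ctrl gives the robot as it stands. The module is installed in compiled form; this text tells all that it offers.
- The arm moves only by the tool step_arm, never from a script. Its argument "increments" is a list of rows, each a list of 2 entries, a list of its own where there are three numbers: the shift along the world's x, y, z in mm, then the turn, a rotation vector about the world's x, y, z in rad. In form: [[[x, y, z], [rx, ry, rz]], ...]. A call has 1 to 8 rows; each row shifts and turns the commanded pose from where the row before left it; what a row does not reach is not made up. A row lasts 1/12 s, in which the tool goes at most 41.7 mm and 7.16 degrees, less where a joint would pass 70% of its speed; a pose out of reach is approached as far as the arm can. A call is refused whole if a number of a shift passes 41.7 or a number of a turn 0.125, either way. A call with a gripper value outside its range is refused whole. "fingers" is the opening, from -1 (shut) to 1 (fully open), set as the call begins (left out, the last holds). The fingers move at their own pace and stop on an object; "grip_force" is the grip in N (left out, the last holds). Time passes only in rows, so rows that do not move let the fingers close. It gives the time, the measured TCP pose, the force, the opening and the grip force at its end, in the units of the state.
- readout.get_state(): the state, without advancing time (a new reading comes with each control period).
- cams.read_camera(name): name is "scene" or "top" or "wrist"; returns the picture (480x640x3 uint8, red, green, blue); there is no depth.
- cams.get_calibration(name): a dict with "fx", "fy", "cx", "cy" (pixels), "eye" and "rotation" of the camera in the world; the wrist camera has in their place "T_tool_cam" (4x4, takes a point from camera to tool coordinates, whose origin is the TCP and whose axes are the flange's). Camera axes: x right, y up, looking along -z (the intrinsics and any distortion apply to the point x, -y, -z); pixel columns grow to the right and rows downward; lengths in m; the calibration is good to about 2 mm. A picture is of the moment at which its call begins: read the wrist's pose just before it. get_calibration takes no time and is no camera call.
- sign_off(): hands the job in; it is judged then, once.
The state is a dict: "time": time; "qpos": joint angles; "dq": joint speeds; "joint_efforts": joint torques, N m; "eef_pos": TCP position; "tcp_rot": TCP orientation; "contact_force": force on the tool from outside, world axes, zero at the start; "wrist_torque": the same for the moment, N m; "opening": opening from 0.0 (shut) to 1.0 (fully open); "finger_force": force on a finger pad.
Only numpy, scipy, OpenCV 4.12 (cv2) and the standard library are available. Lean on these libraries where they do the work, as an engineer would, in place of code of your own. Each camera call takes 0.05 s, during which the arm holds its last target. There are 200 camera calls.

## Task

The four cutter holders in the tool rack are standing in each other's sockets, so the machine would pick up the wrong cutter. Move each one into the socket whose colour matches its own ring, parking a holder in the plain black spare socket to make room on the way. Set every holder down gently, upright and fully seated with its flange flat on the socket, and never drop one or lay it on the bed.

Things in the scene. Friction and masses are not known exactly. Their poses are not given: they have to be found in the camera images.
- red_holder: Loose steel cutter holder, 0.3 kg, with a red ring and a plain straight cutter (13 mm). Origin: centre of flange underside; z up its axis; yaw means nothing. Widths (mm above origin): flange 47 (0-12), coloured ring 43 (12-20), neck 28 (20-26), nut 34 (26-50; grip it at 28-46 from above, about 25 N), cutter tip at 76. Below: taper 32 to 20 over 40 mm, then stud 11 to 52 down.
- blue_holder: Loose steel cutter holder, 0.3 kg, with a blue ring and a slim round-nosed cutter (8 mm). Origin: centre of flange underside; z up its axis; yaw means nothing. Widths (mm above origin): flange 47 (0-12), coloured ring 43 (12-20), neck 28 (20-26), nut 34 (26-50; grip it at 28-46 from above, about 25 N), cutter tip at 76. Below: taper 32 to 20 over 40 mm, then stud 11 to 52 down.
- yellow_holder: Loose steel cutter holder, 0.3 kg, with a yellow ring and a pointed V cutter (18 mm). Origin: centre of flange underside; z up its axis; yaw means nothing. Widths (mm above origin): flange 47 (0-12), coloured ring 43 (12-20), neck 28 (20-26), nut 34 (26-50; grip it at 28-46 from above, about 25 N), cutter tip at 76. Below: taper 32 to 20 over 40 mm, then stud 11 to 52 down.
- green_holder: Loose steel cutter holder, 0.3 kg, with a green ring and a broad flat surfacing cutter (24 mm). Origin: centre of flange underside; z up its axis; yaw means nothing. Widths (mm above origin): flange 47 (0-12), coloured ring 43 (12-20), neck 28 (20-26), nut 34 (26-50; grip it at 28-46 from above, about 25 N), cutter tip at 76. Below: taper 32 to 20 over 40 mm, then stud 11 to 52 down.
- red_socket: Fixed black taper socket with a red collar and red front tab; one of five 66 mm wide cups in a row on a rail, 84 mm apart, in any order. Origin: centre of its mouth, on the flat top 75 mm above the bed; z up, y along the row. Hole 34 mm wide, 57 deep. A seated holder has its flange flat on the top and both origins agree within 2 mm. The taper finds its way in from 6 mm off.
- blue_socket: Fixed black taper socket with a blue collar and blue front tab; one of five 66 mm wide cups in a row on a rail, 84 mm apart, in any order. Origin: centre of its mouth, on the flat top 75 mm above the bed; z up, y along the row. Hole 34 mm wide, 57 deep. A seated holder has its flange flat on the top and both origins agree within 2 mm. The taper finds its way in from 6 mm off.
- yellow_socket: Fixed black taper socket with a yellow collar and yellow front tab; one of five 66 mm wide cups in a row on a rail, 84 mm apart, in any order. Origin: centre of its mouth, on the flat top 75 mm above the bed; z up, y along the row. Hole 34 mm wide, 57 deep. A seated holder has its flange flat on the top and both origins agree within 2 mm. The taper finds its way in from 6 mm off.
- green_socket: Fixed black taper socket with a green collar and green front tab; one of five 66 mm wide cups in a row on a rail, 84 mm apart, in any order. Origin: centre of its mouth, on the flat top 75 mm above the bed; z up, y along the row. Hole 34 mm wide, 57 deep. A seated holder has its flange flat on the top and both origins agree within 2 mm. The taper finds its way in from 6 mm off.
- spare_socket: Fixed black taper socket all black: the spare, empty at the start; one of five 66 mm wide cups in a row on a rail, 84 mm apart, in any order. Origin: centre of its mouth, on the flat top 75 mm above the bed; z up, y along the row. Hole 34 mm wide, 57 deep. A seated holder has its flange flat on the top and both origins agree within 2 mm. The taper finds its way in from 6 mm off.

How it is judged:
By the outcome, as a careful person would: the job done as asked, in the order asked, and still so for the second after the job is handed in, with the robot touching nothing.
It also fails if it takes over 125 s, if anything falls off the work surface, if the arm or the gripper's body presses on something with over 40 N, if the wrist force passes 120 N, or if a joint passes its speed limit or range.

## Working session

There is one attempt and no reset: what is moved stays moved. The work goes in short steps, Python scripts to look and compute and a tool call to move; the robot and the scene stay as the last step left them, time stands still between calls to the robot, and variables do not carry over. Pictures are saved under pics/ and viewed, at most 14 in all, crops included, and the job is handed in when it is done.

Besides the shell and the picture viewer there is one more tool, called after ">>>" by a JSON object that holds its "name" and its "arguments", one argument or row to a line. step_arm: Moves the arm, as the interface text tells. Its arguments: {"type":"object","properties":{"increments":{"type":"array","items":{"type":"array"}},"fingers":{"type":"number"},"grip_force":{"type":"number"}},"required":["increments"]}

```bash
mkdir -p pics; python3 - <<'E'
from plant import readout, cams, ctrl
import cv2
s=readout.get_state(); print({k:s[k] for k in('time','eef_pos','tcp_rot','opening','contact_force')}, ctrl.hold_point_z)
for n in('scene','top'):
    cv2.imwrite(f'pics/{n}0.png',cams.read_camera(n)[:,:,::-1]); print(n,cams.get_calibration(n))
print(cams.get_calibration('wrist'))
E
```

```text
{'time': 0.0, 'eef_pos': array([ 0.27804266, -0.61434433,  0.22991494]), 'tcp_rot': array([ 9.77526656e-01,  2.10808474e-01, -7.46442885e-05, -1.19084342e-03]), 'opening': 1.000164748490608, 'contact_force': array([ 0.08275745,  0.44157367, -0.41402983])} 0.0187
scene {'fx': 462.3269988858247, 'fy': 462.3269988858247, 'cx': 322.1207505299511, 'cy': 233.19348243133976, 'eye': array([0.20521681, 0.62482575, 0.62297593]), 'rotation': array([-0.11936285,  0.43484655,  0.85940547, -0.24100462])}
top {'fx': 603.122485051362, 'fy': 603.122485051362, 'cx': 320.64652583596603, 'cy': 229.8222936918308, 'eye': array([0.35853743, 0.03353916, 1.04023954]), 'rotation': array([-0.08268057,  0.08639701,  0.72813466, -0.67492178])}
{'fx': 361.2935649269915, 'fy': 361.2935649269915, 'cx': 322.8828327586779, 'cy': 243.74924881775385, 'T_tool_cam': array([[-4.55124027e-04,  9.49950427e-01,  3.12400350e-01,
         8.02986810e-02],
       [ 9.99999891e-01,  3.99112724e-04,  2.43234923e-04,
        -6.16266199e-04],
       [ 1.06378165e-04,  3.12400426e-01, -9.49950505e-01,
        -1.42210971e-01],
       [ 0.00000000e+00,  0.00000000e+00,  0.00000000e+00,
         1.00000000e+00]])}
```

View pics/scene0.png

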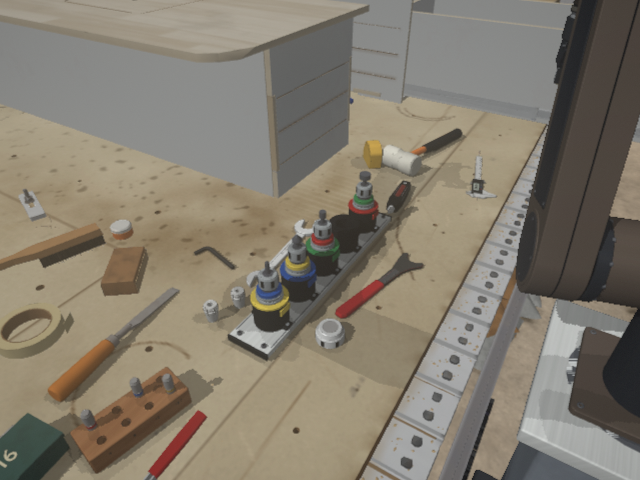

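View pics/top0.png

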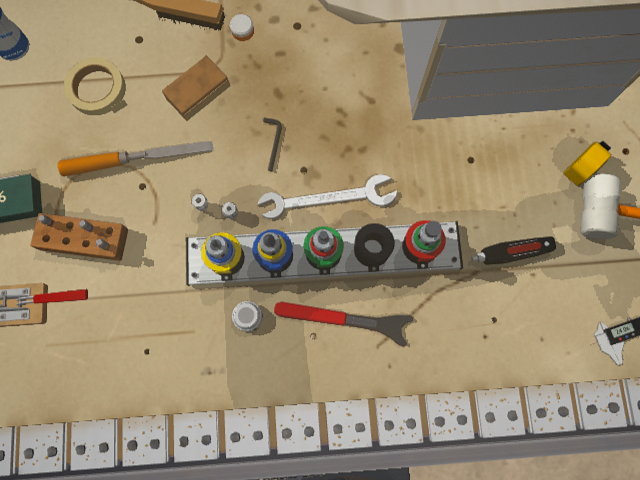

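The row from left to right is: yellow socket holding blue (220,252), blue holding yellow (272,250), green holding red (323,247), spare (373,245), red holding green (425,241). Next I measure their positions.

```bash
cat > h.py <<'E'
from plant import readout, cams, ctrl
import cv2, numpy as np
from scipy.spatial.transform import Rotation as R
def pose(n,s=None):
    c=cams.get_calibration(n)
    if n!='wrist': return c,R.from_quat(c['rotation']).as_matrix(),np.array(c['eye'])
    T=c['T_tool_cam'];Rt=R.from_quat(s['tcp_rot']).as_matrix()
    return c,Rt@T[:3,:3],Rt@T[:3,3]+s['eef_pos']
def ray(P,u,v,z):
    c,M,e=P; d=M@np.array([(u-c['cx'])/c['fx'],-(v-c['cy'])/c['fy'],-1]); return e+d*(z-e[2])/d[2]
def proj(P,p):
    c,M,e=P; q=M.T@(np.array(p)-e); return np.array([c['cx']-c['fx']*q[0]/q[2], c['cy']+c['fy']*q[1]/q[2]])
H={'red':[(0,8),(172,180)],'yellow':[(20,33)],'green':[(45,85)],'blue':[(100,125)]}
def mask(im,col,S=110,V=50):
    h=cv2.cvtColor(im,cv2.COLOR_RGB2HSV); m=0
    for a,b in H[col]: m=m|cv2.inRange(h,(a,S,V),(b,255,255))
    return m
E
python3 - <<'E'
from h import *
im=cv2.imread('pics/top0.png')[:,:,::-1].copy(); P=pose('top')
for c,(u,v) in dict(yellow=(220,252),blue=(272,250),green=(323,247),red=(425,241)).items():
    m=mask(im,c); k=np.zeros_like(m); cv2.circle(k,(u,v),27,255,-1); m&=k
    ys,xs=np.nonzero(m); hull=cv2.convexHull(np.c_[xs,ys].astype(np.int32)); e=cv2.fitEllipse(hull)
    for z in(.075,): print(c,np.round(e[0],1),np.round(e[1],1),ray(P,*e[0],z).round(4))
hsv=im.max(2); m=(hsv<60).astype('uint8')*255; k=np.zeros_like(m); cv2.circle(k,(373,245),24,255,-1); m&=k
ys,xs=np.nonzero(m); e=cv2.fitEllipse(cv2.convexHull(np.c_[xs,ys].astype(np.int32))); print('spare',e,ray(P,*e[0],.075))
q=[ray(P,*p,.01).round(4) for p in((187,238),(189,286),(459,222),(462,268))];print('plate corners',q)
E
```

```text
yellow [221.1 252.5] [39.6 42.3] [0.5685 0.1844 0.075 ]
blue [272.1 249.3] [39.  40.6] [0.5674 0.101  0.075 ]
green [323.2 245.8] [38.8 39.3] [0.5669 0.0172 0.075 ]
red [424.7 240.4] [39.3 41.9] [ 0.5632 -0.1494  0.075 ]
spare ((373.3269348144531, 245.3328094482422), (38.807308197021484, 44.694034576416016), 15.103050231933594) [ 0.5614322  -0.06458555  0.075     ]
plate corners [array([0.6131, 0.2533, 0.01  ]), array([0.528 , 0.2518, 0.01  ]), array([ 0.6055, -0.2257,  0.01  ]), array([ 0.5235, -0.2203,  0.01  ])]
```

>>> {"name": "step_arm", "arguments": {
  "increments": [
    [[19,31,0],[0,0,0.076]],
    [[19,31,0],[0,0,0.076]],
    [[19,31,0],[0,0,0.076]],
    [[19,31,0],[0,0,0.076]],
    [[19,31,0],[0,0,0.076]],
    [[19,31,0],[0,0,0.076]],
    [[19,31,0],[0,0,0.076]],
    [[19,31,0],[0,0,0.076]]
  ]
}}

```text
time: 0.77
eef_pos: [0.4306, -0.3651, 0.2308]
tcp_rot: [0.869, 0.495, -0.0, -0.0]
contact_force: [1.5, -0.4, 0.4]
opening: 0.998
finger_force: 0.0
```

>>> {"name": "step_arm", "arguments": {
  "increments": [
    [[19,31,0],[0,0,0.076]],
    [[19,31,0],[0,0,0.076]],
    [[19,31,0],[0,0,0.076]],
    [[19,31,0],[0,0,0.076]],
    [[19,31,0],[0,0,0.076]],
    [[19,31,0],[0,0,0.076]],
    [[19,31,0],[0,0,0.076]],
    [[0,0,0],[0,0,0]]
  ]
}}

```text
time: 1.43
eef_pos: [0.5651, -0.1447, 0.2308]
tcp_rot: [0.706, 0.708, 0.001, -0.001]
contact_force: [-1.1, 0.2, -0.3]
opening: 1.003
finger_force: 0.0
```

```bash
python3 - <<'E'
from h import *
s=readout.get_state(); print({k:np.round(s[k],4) for k in('time','qpos','eef_pos','tcp_rot','contact_force','finger_force')})
cv2.imwrite('pics/w1.png',cams.read_camera('wrist')[:,:,::-1])
P=pose('wrist',s)
for n,p in dict(y=(.5685,.1844,.075),b=(.5674,.101,.075),g=(.5669,.0172,.075),s=(.5650,-.066,.075),r=(.5632,-.1494,.075)).items(): print(n,proj(P,p).round())
E
```

```text
{'time': np.float64(1.4333), 'qpos': array([-0.4257,  0.0866,  1.8077,  0.0027,  1.248 , -0.4287]), 'eef_pos': array([ 0.5651, -0.1447,  0.2308]), 'tcp_rot': array([ 0.7064,  0.7079,  0.0011, -0.0008]), 'contact_force': array([-1.1392,  0.1665, -0.2736]), 'finger_force': np.float64(0.0)}
y [ 330. -331.]
b [ 327. -144.]
g [326.   6.]
s [323. 128.]
r [321. 230.]
```

View pics/w1.png

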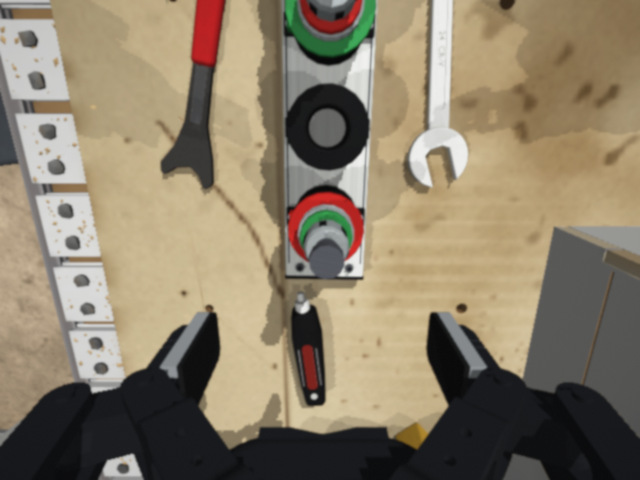

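The spare hole shows at (327,127) and the red socket with the green holder at about (325,228). The wrench and the cabinet are clear of the fingers. Next I refine the positions from this view.

```bash
python3 - <<'E'
from h import *
s=readout.get_state(); im=cams.read_camera('wrist'); P=pose('wrist',s); print(s['eef_pos'].round(4))
def ell(m,n,z):
    ys,xs=np.nonzero(m); e=cv2.fitEllipse(cv2.convexHull(np.c_[xs,ys].astype(np.int32))); print(n,np.round(e[0],1),np.round(e[1],1),ray(P,*e[0],z).round(4))
def near(m,u,v,r):
    k=np.zeros_like(m); cv2.circle(k,(u,v),r,255,-1); m=m&k
    n,l,st,_=cv2.connectedComponentsWithStats(m); return (l==1+st[1:,4].argmax()).astype('uint8')
ell(near(mask(im,'red'),325,228,50),'red collar',.075)
ell(near(mask(im,'green'),325,228,40),'green ring',.095)
hole=cv2.inRange(im,(60,60,60),(255,255,255)); ell(near(hole,327,127,28),'spare hole?',.018)
g=im.max(2); dark=cv2.inRange(g,0,45); ell(near(dark,327,127,43),'spare rim',.075)
E
```

```text
[ 0.564  -0.147   0.2307]
red collar [326.8 224.5] [73.9 77.6] [ 0.567  -0.1468  0.075 ]
green ring [327.4 232.1] [50.  50.8] [ 0.5673 -0.1477  0.095 ]
spare hole? [328.  124.1] [36.5 38.4] [ 0.5685 -0.0653  0.018 ]
spare rim [327.8 124.3] [80.5 83.1] [ 0.5676 -0.0656  0.075 ]
```

>>> {"name": "step_arm", "arguments": {
  "increments": [
    [[1,-1,-30],[0,0,0]],
    [[0,0,-30],[0,0,0]],
    [[0,0,-30],[0,0,0]],
    [[0,0,-20],[0,0,0]],
    [[0,0,-12],[0,0,0]],
    [[0,0,-8],[0,0,0]],
    [[0,0,-5],[0,0,0]],
    [[0,0,0],[0,0,0]]
  ],
  "fingers": 1
}}

```text
time: 2.2
eef_pos: [0.5641, -0.1516, 0.0961]
tcp_rot: [0.71, 0.705, -0.0, -0.0]
contact_force: [-0.1, -0.3, 0.3]
opening: 1.0
finger_force: 0.0
```

```bash
python3 - <<'E'
from h import *
s=readout.get_state(); print(s['eef_pos'].round(4),s['contact_force'].round(1))
cv2.imwrite('pics/w2.png',cams.read_camera('wrist')[:,:,::-1])
E
```

```text
[ 0.5641 -0.1516  0.0961] [-0.1 -0.3  0.3]
```

View pics/w2.png

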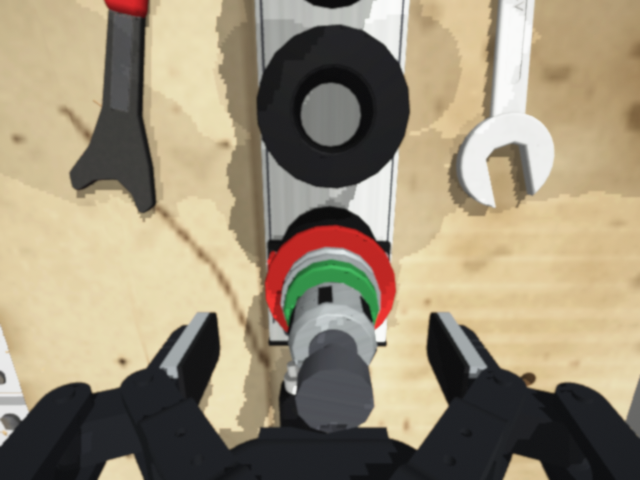

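The nut sits near x=333 px while the finger midline is at 322 px, so the wrist estimate (x about 0.567) is the right one. I'll shift and grip.

>>> {"name": "step_arm", "arguments": {
  "increments": [
    [[2,2,0],[0,0,0]],
    [[1,1,0],[0,0,0]],
    [[0,0,0],[0,0,0]]
  ]
}}

```text
time: 2.5
eef_pos: [0.5682, -0.148, 0.0977]
tcp_rot: [0.709, 0.705, 0.0, 0.001]
contact_force: [0.4, -0.3, 0.2]
opening: 1.0
finger_force: 0.0
```

>>> {"name": "step_arm", "arguments": {
  "increments": [
    [[0,0,0],[0,0,0]],
    [[0,0,0],[0,0,0]],
    [[0,0,0],[0,0,0]],
    [[0,0,0],[0,0,0]],
    [[0,0,0],[0,0,0]],
    [[0,0,0],[0,0,0]],
    [[0,0,0],[0,0,0]],
    [[0,0,0],[0,0,0]]
  ],
  "fingers": -1,
  "grip_force": 25
}}

```text
time: 3.17
eef_pos: [0.5675, -0.148, 0.0965]
tcp_rot: [0.709, 0.705, 0.0, 0.0]
contact_force: [0.3, 0.3, 0.6]
opening: 0.383
finger_force: 24.9
```

```bash
python3 - <<'E'
from h import *
s=readout.get_state(); print(s['eef_pos'].round(4),s['contact_force'].round(1),s['opening'],s['finger_force'],s['wrist_torque'].round(2))
cv2.imwrite('pics/w3.png',cams.read_camera('wrist')[:,:,::-1])
E
```

```text
[ 0.5675 -0.148   0.0965] [0.3 0.3 0.6] 0.38307830303605583 24.92006961721927 [ 0.08 -0.13 -0.01]
```

View pics/w3.png

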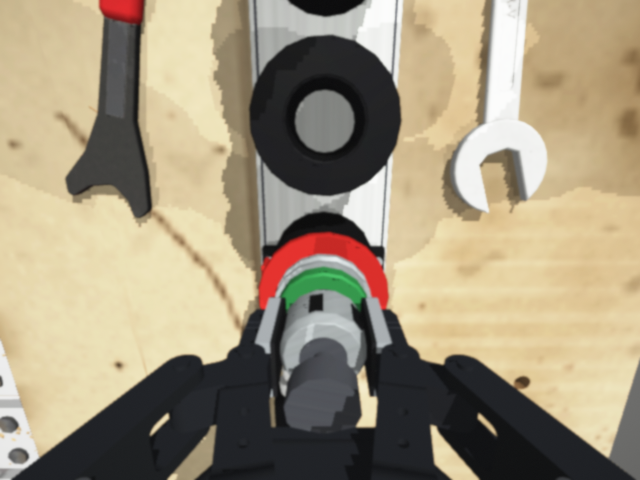

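The nut is gripped evenly at 25 N with almost no side load. I lift clear of the neighbours and move one pitch (84 mm, row slope about 0.016) to the spare.

>>> {"name": "step_arm", "arguments": {
  "increments": [
    [[0,0,5],[0,0,0]],
    [[0,0,12],[0,0,0]],
    [[0,0,22],[0,0,0]],
    [[0,0,30],[0,0,0]],
    [[0,0,30],[0,0,0]],
    [[0,0,25],[0,0,0]],
    [[0,0,14],[0,0,0]],
    [[0,0,0],[0,0,0]]
  ]
}}

```text
time: 3.88
eef_pos: [0.5689, -0.1488, 0.2398]
tcp_rot: [0.709, 0.705, 0.001, 0.004]
contact_force: [0.8, 0.5, -2.2]
opening: 0.381
finger_force: 25.5
```

>>> {"name": "step_arm", "arguments": {
  "increments": [
    [[0,10,0],[0,0,0]],
    [[0,22,0],[0,0,0]],
    [[1,26,0],[0,0,0]],
    [[0,18,0],[0,0,0]],
    [[0.3,8,0],[0,0,0]],
    [[0,0,0],[0,0,0]],
    [[0,0,0],[0,0,0]]
  ]
}}

```text
time: 4.47
eef_pos: [0.5678, -0.0637, 0.2329]
tcp_rot: [0.709, 0.705, -0.001, -0.001]
contact_force: [-0.5, 0.6, -2.6]
opening: 0.382
finger_force: 25.4
```

```bash
python3 - <<'E'
from h import *
s=readout.get_state(); print(s['eef_pos'].round(4),s['tcp_rot'].round(4),s['contact_force'].round(1),s['opening'],s['finger_force'],s['wrist_torque'].round(2))
cv2.imwrite('pics/w4.png',cams.read_camera('wrist')[:,:,::-1])
E
```

```text
[ 0.5678 -0.0637  0.2329] [ 0.7088  0.7054 -0.0009 -0.0009] [-0.5  0.6 -2.6] 0.3823779610415913 25.42315092869103 [-0.02  0.02  0.07]
```

View pics/w4.png

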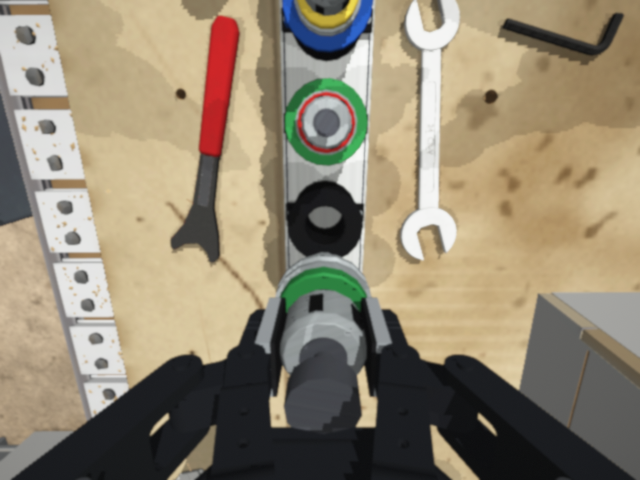

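The green holder hangs straight, with the spare socket at (325,218) directly below it. Lowering.

>>> {"name": "step_arm", "arguments": {
  "increments": [
    [[0,0,-12],[0,0,0]],
    [[0,0,-25],[0,0,0]],
    [[0,0,-28],[0,0,0]],
    [[0,0,-25],[0,0,0]],
    [[0,0,-18],[0,0,0]],
    [[0,0,-12],[0,0,0]],
    [[0,0,-8],[0,0,0]],
    [[0,0,-3],[0,0,0]]
  ]
}}

```text
time: 5.18
eef_pos: [0.5678, -0.0644, 0.1017]
tcp_rot: [0.71, 0.705, -0.001, -0.001]
contact_force: [-0.0, -0.1, -2.7]
opening: 0.379
finger_force: 25.4
```

>>> {"name": "step_arm", "arguments": {
  "increments": [
    [[0,0,-1],[0,0,0]],
    [[0,0,-1],[0,0,0]],
    [[0,0,-1],[0,0,0]],
    [[0,0,-1],[0,0,0]],
    [[0,0,-1],[0,0,0]],
    [[0,0,0],[0,0,0]],
    [[0,0,0],[0,0,0]]
  ]
}}

```text
time: 5.77
eef_pos: [0.5686, -0.0639, 0.0986]
tcp_rot: [0.709, 0.705, 0.0, 0.0]
contact_force: [-0.6, -0.2, -2.1]
opening: 0.379
finger_force: 25.4
```

>>> {"name": "step_arm", "arguments": {
  "increments": [
    [[0,0,-1],[0,0,0]],
    [[0,0,0],[0,0,0]]
  ]
}}

```text
time: 5.93
eef_pos: [0.5685, -0.0639, 0.0972]
tcp_rot: [0.709, 0.705, -0.0, -0.0]
contact_force: [0.1, 0.1, -3.3]
opening: 0.382
finger_force: 25.4
```

>>> {"name": "step_arm", "arguments": {
  "increments": [
    [[0,0,-1],[0,0,0]],
    [[0,0,0],[0,0,0]]
  ]
}}

```text
time: 6.1
eef_pos: [0.5687, -0.064, 0.0965]
tcp_rot: [0.709, 0.705, 0.0, 0.0]
contact_force: [0.4, -0.2, -1.2]
opening: 0.386
finger_force: 25.5
```

>>> {"name": "step_arm", "arguments": {
  "increments": [
    [[0,0,-0.5],[0,0,0]],
    [[0,0,0],[0,0,0]]
  ]
}}

```text
time: 6.27
eef_pos: [0.5687, -0.064, 0.0965]
tcp_rot: [0.709, 0.705, 0.0, 0.0]
contact_force: [-1.9, 0.2, 0.7]
opening: 0.379
finger_force: 25.7
```

>>> {"name": "step_arm", "arguments": {
  "increments": [
    [[0,0,-0.5],[0,0,0]],
    [[0,0,0],[0,0,0]]
  ]
}}

```text
time: 6.43
eef_pos: [0.5688, -0.064, 0.0964]
tcp_rot: [0.709, 0.705, -0.0, 0.0]
contact_force: [-2.5, 1.1, 6.0]
opening: 0.384
finger_force: 26.0
```

Seated with a light 6 N touch. I release it and go on to the red holder.

>>> {"name": "step_arm", "arguments": {
  "increments": [
    [[0,0,0.5],[0,0,0]],
    [[0,0,0],[0,0,0]],
    [[0,0,0],[0,0,0]],
    [[0,0,0],[0,0,0]],
    [[0,0,0],[0,0,0]],
    [[0,0,0],[0,0,0]],
    [[0,0,0],[0,0,0]]
  ],
  "fingers": 1
}}

```text
time: 7.02
eef_pos: [0.5685, -0.064, 0.0957]
tcp_rot: [0.709, 0.705, 0.0, -0.0]
contact_force: [-0.5, 0.7, -0.6]
opening: 1.001
finger_force: 0.0
```

>>> {"name": "step_arm", "arguments": {
  "increments": [
    [[0,0,5],[0,0,0]],
    [[0,0,12],[0,0,0]],
    [[0,0,22],[0,0,0]],
    [[0,0,30],[0,0,0]],
    [[0,0,30],[0,0,0]],
    [[0,0,25],[0,0,0]],
    [[0,0,14.5],[0,0,0]],
    [[0,0,0],[0,0,0]]
  ]
}}

```text
time: 7.68
eef_pos: [0.571, -0.0647, 0.2408]
tcp_rot: [0.709, 0.705, 0.003, 0.005]
contact_force: [0.3, -0.7, -0.0]
opening: 1.0
finger_force: 0.0
```

>>> {"name": "step_arm", "arguments": {
  "increments": [
    [[0,10,0],[0,0,0]],
    [[0,22,0],[0,0,0]],
    [[1,26,0],[0,0,0]],
    [[0,18,0],[0,0,0]],
    [[0,8,0],[0,0,0]],
    [[0,0,0],[0,0,0]],
    [[0,0,0],[0,0,0]]
  ]
}}

```text
time: 8.27
eef_pos: [0.5689, 0.0203, 0.2331]
tcp_rot: [0.709, 0.705, -0.001, -0.001]
contact_force: [-0.0, -0.3, -0.0]
opening: 1.001
finger_force: 0.0
```

```bash
cat > m.py <<'E'
from h import *
import sys
s=readout.get_state(); im=cams.read_camera('wrist'); P=pose('wrist',s); print(s['eef_pos'].round(4),s['contact_force'].round(1),s['opening'])
cv2.imwrite('pics/%s.png'%sys.argv[1],im[:,:,::-1])
for a in sys.argv[2:]:
    col,z,x,y=a.split(','); z=float(z); u,v=proj(P,(float(x),float(y),z)); r=int(361*.036/(s['eef_pos'][2]+.142-z))
    m=mask(im,col); k=np.zeros_like(m); cv2.circle(k,(int(u),int(v)),r+8,255,-1); m&=k
    n,l,st,_=cv2.connectedComponentsWithStats(m); ys,xs=np.nonzero(l==1+st[1:,4].argmax())
    e=cv2.fitEllipse(cv2.convexHull(np.c_[xs,ys].astype(np.int32))); print(a,np.round(e[0],1),np.round(e[1],1),ray(P,*e[0],z).round(4))
E
python3 m.py w5 green,.075,.569,.02 red,.095,.569,.02 blue,.075,.57,.104 green,.095,.568,-.064
```

```text
[0.5689 0.0203 0.2331] [-0.  -0.3 -0. ] 1.001219902465366
green,.075,.569,.02 [324.6 222.9] [72.7 75.7] [0.5698 0.0212 0.075 ]
red,.095,.569,.02 [324.5 230.7] [51.1 52.1] [0.5697 0.02   0.095 ]
blue,.075,.57,.104 [325.5 121.2] [82.6 85.8] [0.5709 0.1039 0.075 ]
green,.095,.568,-.064 [323.7 322.6] [47.6 47.8] [ 0.5687 -0.0641  0.095 ]
```

View pics/w5.png

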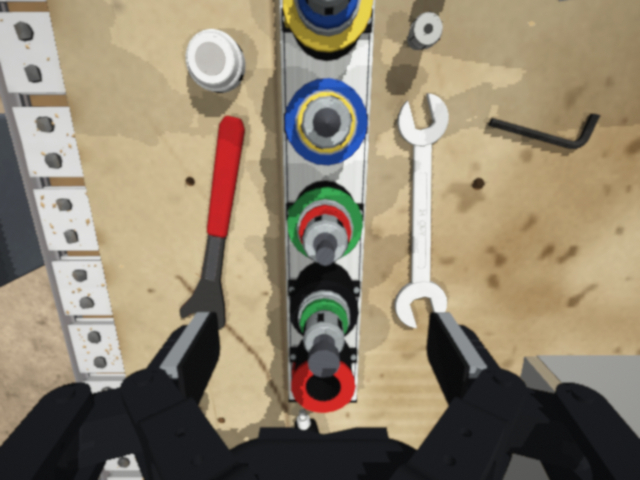

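The green holder stands upright in the spare at (324,322) and the red socket is now empty. The red holder measures (0.5698, 0.0203), in line with the pitch. Descending and gripping it.

>>> {"name": "step_arm", "arguments": {
  "increments": [
    [[0.7,0,-12],[0,0,0]],
    [[0,0,-28],[0,0,0]],
    [[0,0,-30],[0,0,0]],
    [[0,0,-28],[0,0,0]],
    [[0,0,-20],[0,0,0]],
    [[0,0,-12],[0,0,0]],
    [[0,0,-6],[0,0,0]],
    [[0,0,-1],[0,0,0]]
  ]
}}

```text
time: 8.98
eef_pos: [0.5695, 0.0195, 0.0959]
tcp_rot: [0.71, 0.705, -0.001, -0.001]
contact_force: [0.2, 0.4, 0.4]
opening: 0.997
finger_force: 0.0
```

>>> {"name": "step_arm", "arguments": {
  "increments": [
    [[0,0,0],[0,0,0]],
    [[0,0,0],[0,0,0]],
    [[0,0,0],[0,0,0]],
    [[0,0,0],[0,0,0]],
    [[0,0,0],[0,0,0]],
    [[0,0,0],[0,0,0]],
    [[0,0,0],[0,0,0]],
    [[0,0,0],[0,0,0]]
  ],
  "fingers": -1,
  "grip_force": 25
}}

```text
time: 9.65
eef_pos: [0.5708, 0.02, 0.0987]
tcp_rot: [0.709, 0.705, 0.0, 0.001]
contact_force: [-2.4, 0.4, 5.0]
opening: 0.382
finger_force: 24.8
```

>>> {"name": "step_arm", "arguments": {
  "increments": [
    [[0,0,5],[0,0,0]],
    [[0,0,12],[0,0,0]],
    [[0,0,22],[0,0,0]],
    [[0,0,30],[0,0,0]],
    [[0,0,30],[0,0,0]],
    [[0,0,25],[0,0,0]],
    [[0,0,12],[0,0,0]],
    [[0,0,1],[0,0,0]]
  ]
}}

```text
time: 10.32
eef_pos: [0.5718, 0.0199, 0.2381]
tcp_rot: [0.709, 0.705, 0.002, 0.003]
contact_force: [0.3, -0.1, -2.9]
opening: 0.381
finger_force: 25.5
```

>>> {"name": "step_arm", "arguments": {
  "increments": [
    [[0,-10,0],[0,0,0]],
    [[0,-25,0],[0,0,0]],
    [[-1,-33,0],[0,0,0]],
    [[-1,-35,0],[0,0,0]],
    [[-0.5,-33,0],[0,0,0]],
    [[0,-22,0],[0,0,0]],
    [[0,-10,0],[0,0,0]],
    [[0,0,0],[0,0,0]]
  ]
}}

```text
time: 10.98
eef_pos: [0.5663, -0.1501, 0.2314]
tcp_rot: [0.71, 0.704, -0.001, -0.002]
contact_force: [-0.0, 1.2, -4.7]
opening: 0.378
finger_force: 25.5
```

```bash
python3 m.py w6 red,.075,.567,-.148; python3 -c "
from h import *
s=readout.get_state(); print(s['eef_pos'].round(4),s['contact_force'].round(1),s['finger_force'])"
```

```text
[ 0.5663 -0.1501  0.2314] [-0.   1.2 -4.7] 0.37789384625043515
red,.075,.567,-.148 [325.1 220.8] [74.2 77.4] [ 0.5673 -0.1466  0.075 ]
[ 0.5666 -0.1484  0.2318] [-0.4  0.4 -3.5] 25.477021113038063
```

>>> {"name": "step_arm", "arguments": {
  "increments": [
    [[0.5,0.2,-12],[0,0,0]],
    [[0,0,-25],[0,0,0]],
    [[0,0,-28],[0,0,0]],
    [[0,0,-25],[0,0,0]],
    [[0,0,-18],[0,0,0]],
    [[0,0,-12],[0,0,0]],
    [[0,0,-8],[0,0,0]],
    [[0,0,-3],[0,0,0]]
  ]
}}

```text
time: 11.7
eef_pos: [0.5677, -0.1466, 0.1017]
tcp_rot: [0.709, 0.705, -0.0, -0.001]
contact_force: [0.2, -0.1, -4.0]
opening: 0.379
finger_force: 25.5
```

>>> {"name": "step_arm", "arguments": {
  "increments": [
    [[0,0,-1],[0,0,0]],
    [[0,0,-1],[0,0,0]],
    [[0,0,-1],[0,0,0]],
    [[0,0,-1],[0,0,0]],
    [[0,0,0],[0,0,0]],
    [[0,0,0],[0,0,0]],
    [[0,0,0],[0,0,0]]
  ]
}}

```text
time: 12.28
eef_pos: [0.5683, -0.1479, 0.0997]
tcp_rot: [0.709, 0.705, 0.0, 0.0]
contact_force: [-0.0, 0.4, -3.1]
opening: 0.379
finger_force: 25.5
```

>>> {"name": "step_arm", "arguments": {
  "increments": [
    [[0,0,-1],[0,0,0]],
    [[0,0,0],[0,0,0]]
  ]
}}

```text
time: 12.45
eef_pos: [0.5685, -0.148, 0.0988]
tcp_rot: [0.709, 0.705, 0.0, 0.0]
contact_force: [-1.2, -0.1, -0.3]
opening: 0.379
finger_force: 25.6
```

>>> {"name": "step_arm", "arguments": {
  "increments": [
    [[0,0,-0.7],[0,0,0]],
    [[0,0,0],[0,0,0]]
  ]
}}

```text
time: 12.62
eef_pos: [0.5685, -0.148, 0.0988]
tcp_rot: [0.709, 0.705, -0.0, 0.0]
contact_force: [-3.1, 0.6, 4.6]
opening: 0.377
finger_force: 26.0
```

Seated (4.6 N, at the same height as when it was picked up). I release it and fetch the green holder from the spare.

>>> {"name": "step_arm", "arguments": {
  "increments": [
    [[0,0,0],[0,0,0]],
    [[0,0,0],[0,0,0]],
    [[0,0,0],[0,0,0]],
    [[0,0,0],[0,0,0]],
    [[0,0,0],[0,0,0]],
    [[0,0,0],[0,0,0]],
    [[0,0,0],[0,0,0]]
  ],
  "fingers": 1
}}

```text
time: 13.2
eef_pos: [0.5682, -0.1478, 0.0976]
tcp_rot: [0.709, 0.705, 0.0, -0.0]
contact_force: [1.0, 0.2, -0.5]
opening: 1.001
finger_force: 0.0
```

>>> {"name": "step_arm", "arguments": {
  "increments": [
    [[0,0,5],[0,0,0]],
    [[0,0,12],[0,0,0]],
    [[0,0,22],[0,0,0]],
    [[0,0,30],[0,0,0]],
    [[0,0,30],[0,0,0]],
    [[0,0,25],[0,0,0]],
    [[0,0,12],[0,0,0]],
    [[0,0,0],[0,0,0]]
  ]
}}

```text
time: 13.87
eef_pos: [0.5702, -0.1486, 0.2389]
tcp_rot: [0.709, 0.705, 0.002, 0.004]
contact_force: [0.7, -0.0, 0.6]
opening: 1.0
finger_force: 0.0
```

>>> {"name": "step_arm", "arguments": {
  "increments": [
    [[0,10,0],[0,0,0]],
    [[0,22,0],[0,0,0]],
    [[0.5,26,0],[0,0,0]],
    [[0,18,0],[0,0,0]],
    [[0,8,0],[0,0,0]],
    [[0,0,0],[0,0,0]],
    [[0,0,0],[0,0,0]]
  ]
}}

```text
time: 14.45
eef_pos: [0.5681, -0.0634, 0.2321]
tcp_rot: [0.709, 0.705, -0.001, -0.001]
contact_force: [0.5, -0.5, 0.7]
opening: 1.003
finger_force: 0.0
```

```bash
python3 m.py w7 green,.075,.569,.02 red,.095,.569,-.148 red,.075,.569,-.148 green,.095,.568,-.064;  python3 -c "
from h import *
s=readout.get_state(); print(s['eef_pos'].round(4))"
```

```text
[ 0.5681 -0.0634  0.2321] [ 0.5 -0.5  0.7] 1.0027211549441093
green,.075,.569,.02 [325.1 121.8] [82.6 85.5] [0.5696 0.0198 0.075 ]
red,.095,.569,-.148 [322.5 310.5] [64. 72.] [ 0.5668 -0.1352  0.095 ]
red,.075,.569,-.148 [322.5 310.5] [64. 72.] [ 0.5666 -0.1461  0.075 ]
green,.095,.568,-.064 [324.2 231.9] [50.8 52.2] [ 0.5686 -0.0643  0.095 ]
[ 0.5683 -0.064   0.2325]
```

View pics/w7.png

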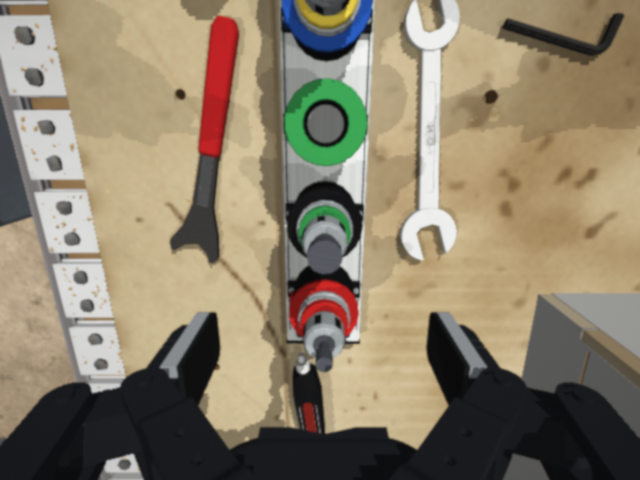

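Red is upright in the red socket (323,310), and the green socket (325,122) is empty and ready. I pick up green, one pitch over.

>>> {"name": "step_arm", "arguments": {
  "increments": [
    [[0.2,0,-12],[0,0,0]],
    [[0,0,-28],[0,0,0]],
    [[0,0,-30],[0,0,0]],
    [[0,0,-28],[0,0,0]],
    [[0,0,-20],[0,0,0]],
    [[0,0,-12],[0,0,0]],
    [[0,0,-5],[0,0,0]],
    [[0,0,0],[0,0,0]]
  ]
}}

```text
time: 15.17
eef_pos: [0.5682, -0.0642, 0.0971]
tcp_rot: [0.71, 0.705, -0.001, -0.001]
contact_force: [-0.1, 0.1, 0.3]
opening: 1.008
finger_force: 0.0
```

>>> {"name": "step_arm", "arguments": {
  "increments": [
    [[0,0,0],[0,0,0]],
    [[0,0,0],[0,0,0]],
    [[0,0,0],[0,0,0]],
    [[0,0,0],[0,0,0]],
    [[0,0,0],[0,0,0]],
    [[0,0,0],[0,0,0]],
    [[0,0,0],[0,0,0]],
    [[0,0,0],[0,0,0]]
  ],
  "fingers": -1,
  "grip_force": 25
}}

```text
time: 15.83
eef_pos: [0.5695, -0.064, 0.1]
tcp_rot: [0.709, 0.705, 0.0, 0.001]
contact_force: [-1.9, 0.6, 5.8]
opening: 0.381
finger_force: 24.8
```

>>> {"name": "step_arm", "arguments": {
  "increments": [
    [[0,0,5],[0,0,0]],
    [[0,0,12],[0,0,0]],
    [[0,0,22],[0,0,0]],
    [[0,0,30],[0,0,0]],
    [[0,0,30],[0,0,0]],
    [[0,0,25],[0,0,0]],
    [[0,0,12],[0,0,0]],
    [[0,0,1],[0,0,0]]
  ]
}}

```text
time: 16.5
eef_pos: [0.5705, -0.0641, 0.2395]
tcp_rot: [0.709, 0.705, 0.002, 0.003]
contact_force: [-0.0, 0.3, -3.5]
opening: 0.382
finger_force: 25.5
```

>>> {"name": "step_arm", "arguments": {
  "increments": [
    [[0,10,0],[0,0,0]],
    [[0,22,0],[0,0,0]],
    [[1,26,0],[0,0,0]],
    [[0,18,0],[0,0,0]],
    [[0,8,0],[0,0,0]],
    [[0,0,0],[0,0,0]],
    [[0,0,0],[0,0,0]]
  ]
}}

```text
time: 17.08
eef_pos: [0.5691, 0.0205, 0.2338]
tcp_rot: [0.709, 0.705, -0.001, -0.001]
contact_force: [0.0, -0.3, -2.8]
opening: 0.379
finger_force: 25.4
```

>>> {"name": "step_arm", "arguments": {
  "increments": [
    [[0.5,-0.2,-12],[0,0,0]],
    [[0,0,-25],[0,0,0]],
    [[0,0,-28],[0,0,0]],
    [[0,0,-25],[0,0,0]],
    [[0,0,-18],[0,0,0]],
    [[0,0,-12],[0,0,0]],
    [[0,0,-8],[0,0,0]],
    [[0,0,-3],[0,0,0]]
  ]
}}

```text
time: 17.75
eef_pos: [0.5697, 0.0194, 0.1029]
tcp_rot: [0.71, 0.705, -0.001, -0.001]
contact_force: [-0.6, 0.2, -3.6]
opening: 0.381
finger_force: 25.4
```

>>> {"name": "step_arm", "arguments": {
  "increments": [
    [[0,0,-1],[0,0,0]],
    [[0,0,-1],[0,0,0]],
    [[0,0,-1],[0,0,0]],
    [[0,0,-1],[0,0,0]],
    [[0,0,0],[0,0,0]],
    [[0,0,0],[0,0,0]],
    [[0,0,0],[0,0,0]]
  ]
}}

```text
time: 18.33
eef_pos: [0.5706, 0.0201, 0.101]
tcp_rot: [0.709, 0.705, 0.0, 0.0]
contact_force: [0.1, 1.0, -3.1]
opening: 0.383
finger_force: 25.4
```

>>> {"name": "step_arm", "arguments": {
  "increments": [
    [[0,0,-1],[0,0,0]],
    [[0,0,0],[0,0,0]]
  ]
}}

```text
time: 18.5
eef_pos: [0.5707, 0.02, 0.1001]
tcp_rot: [0.709, 0.705, 0.0, 0.0]
contact_force: [0.0, -0.4, -0.8]
opening: 0.381
finger_force: 25.6
```

>>> {"name": "step_arm", "arguments": {
  "increments": [
    [[0,0,-0.7],[0,0,0]],
    [[0,0,0],[0,0,0]]
  ]
}}

```text
time: 18.67
eef_pos: [0.5707, 0.02, 0.1]
tcp_rot: [0.709, 0.705, 0.0, 0.0]
contact_force: [-2.8, 0.3, 5.1]
opening: 0.38
finger_force: 26.0
```

Green is seated. I release it and go to the yellow holder in the blue socket.

>>> {"name": "step_arm", "arguments": {
  "increments": [
    [[0,0,0],[0,0,0]],
    [[0,0,0],[0,0,0]],
    [[0,0,0],[0,0,0]],
    [[0,0,0],[0,0,0]],
    [[0,0,0],[0,0,0]],
    [[0,0,0],[0,0,0]],
    [[0,0,0],[0,0,0]]
  ],
  "fingers": 1
}}

```text
time: 19.25
eef_pos: [0.5704, 0.02, 0.0988]
tcp_rot: [0.709, 0.705, 0.0, -0.0]
contact_force: [-0.4, -0.1, 0.6]
opening: 1.001
finger_force: 0.0
```

>>> {"name": "step_arm", "arguments": {
  "increments": [
    [[0,0,5],[0,0,0]],
    [[0,0,12],[0,0,0]],
    [[0,0,22],[0,0,0]],
    [[0,0,30],[0,0,0]],
    [[0,0,30],[0,0,0]],
    [[0,0,25],[0,0,0]],
    [[0,0,12],[0,0,0]],
    [[0,0,0],[0,0,0]]
  ]
}}

```text
time: 19.92
eef_pos: [0.5725, 0.0198, 0.24]
tcp_rot: [0.709, 0.705, 0.003, 0.004]
contact_force: [0.1, 0.9, 0.6]
opening: 1.0
finger_force: 0.0
```

>>> {"name": "step_arm", "arguments": {
  "increments": [
    [[0,10,0],[0,0,0]],
    [[0,22,0],[0,0,0]],
    [[0.5,26,0],[0,0,0]],
    [[0,18,0],[0,0,0]],
    [[0,8,0],[0,0,0]],
    [[0,0,0],[0,0,0]],
    [[0,0,0],[0,0,0]]
  ]
}}

```text
time: 20.5
eef_pos: [0.5701, 0.1042, 0.2332]
tcp_rot: [0.709, 0.705, -0.001, -0.001]
contact_force: [-0.2, -0.4, -0.3]
opening: 0.998
finger_force: 0.0
```

```bash
python3 m.py w8 green,.075,.569,.02 blue,.075,.571,.104 yellow,.095,.571,.104 yellow,.075,.572,.188 blue,.095,.572,.188;  python3 -c "
from h import *
s=readout.get_state(); print(s['eef_pos'].round(4))"
```

```text
[0.5701 0.1042 0.2332] [-0.2 -0.4 -0.3] 0.998426672866608
green,.075,.569,.02 [323.4 309. ] [62.1 70.7] [0.5695 0.0222 0.075 ]
blue,.075,.571,.104 [324.6 222.9] [73.5 76.1] [0.5709 0.105  0.075 ]
yellow,.095,.571,.104 [324.8 230.2] [51.3 51.9] [0.571  0.1043 0.095 ]
yellow,.075,.572,.188 [325.7 121.1] [83.1 86. ] [0.5721 0.1878 0.075 ]
blue,.095,.572,.188 [326.1 121.8] [56.5 59.8] [0.5723 0.1871 0.095 ]
[0.5704 0.1037 0.2337]
```

View pics/w8.png

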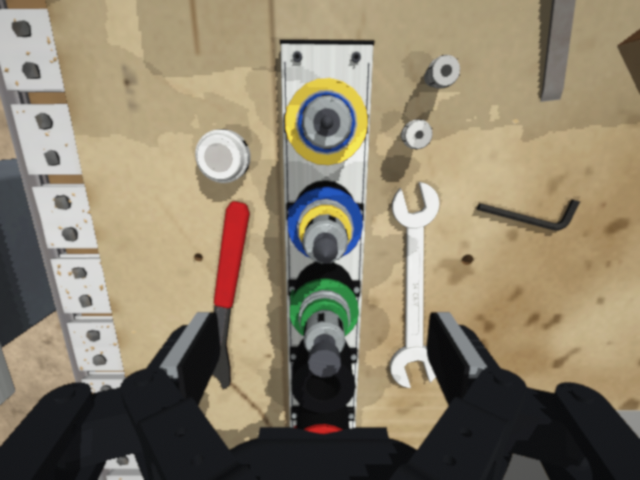

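Green is upright in its socket (323,309). Yellow is next at (0.571, 0.104), and the blue holder waits at (0.572, 0.187).

>>> {"name": "step_arm", "arguments": {
  "increments": [
    [[0.5,0.2,-12],[0,0,0]],
    [[0,0,-28],[0,0,0]],
    [[0,0,-30],[0,0,0]],
    [[0,0,-28],[0,0,0]],
    [[0,0,-20],[0,0,0]],
    [[0,0,-12],[0,0,0]],
    [[0,0,-6],[0,0,0]],
    [[0,0,-1.5],[0,0,0]]
  ]
}}

```text
time: 21.22
eef_pos: [0.5708, 0.1036, 0.0961]
tcp_rot: [0.71, 0.705, -0.001, -0.001]
contact_force: [-0.7, 0.0, -0.1]
opening: 1.0
finger_force: 0.0
```

>>> {"name": "step_arm", "arguments": {
  "increments": [
    [[0,0,0],[0,0,0]],
    [[0,0,0],[0,0,0]],
    [[0,0,0],[0,0,0]],
    [[0,0,0],[0,0,0]],
    [[0,0,0],[0,0,0]],
    [[0,0,0],[0,0,0]],
    [[0,0,0],[0,0,0]],
    [[0,0,0],[0,0,0]]
  ],
  "fingers": -1,
  "grip_force": 25
}}

```text
time: 21.88
eef_pos: [0.5719, 0.1043, 0.0988]
tcp_rot: [0.709, 0.705, 0.0, 0.0]
contact_force: [-3.4, -0.1, 5.8]
opening: 0.383
finger_force: 25.0
```

>>> {"name": "step_arm", "arguments": {
  "increments": [
    [[0,0,5],[0,0,0]],
    [[0,0,12],[0,0,0]],
    [[0,0,22],[0,0,0]],
    [[0,0,30],[0,0,0]],
    [[0,0,30],[0,0,0]],
    [[0,0,25],[0,0,0]],
    [[0,0,12],[0,0,0]],
    [[0,0,1],[0,0,0]]
  ]
}}

```text
time: 22.55
eef_pos: [0.5729, 0.1043, 0.2381]
tcp_rot: [0.709, 0.705, 0.002, 0.002]
contact_force: [0.5, -0.5, -3.8]
opening: 0.382
finger_force: 25.7
```

>>> {"name": "step_arm", "arguments": {
  "increments": [
    [[0,-10,0],[0,0,0]],
    [[0,-25,0],[0,0,0]],
    [[-1,-33,0],[0,0,0]],
    [[-1,-35,0],[0,0,0]],
    [[-0.5,-33,0],[0,0,0]],
    [[0,-22,0],[0,0,0]],
    [[0,-10,0],[0,0,0]],
    [[0,0,0],[0,0,0]]
  ]
}}

```text
time: 23.22
eef_pos: [0.5675, -0.066, 0.2315]
tcp_rot: [0.71, 0.704, -0.001, -0.002]
contact_force: [0.0, 1.0, -4.7]
opening: 0.383
finger_force: 25.6
```

>>> {"name": "step_arm", "arguments": {
  "increments": [
    [[0,0,0],[0,0,0]],
    [[0,0,0],[0,0,0]]
  ]
}}

```text
time: 23.38
eef_pos: [0.5684, -0.0626, 0.2331]
tcp_rot: [0.709, 0.705, -0.0, -0.001]
contact_force: [0.6, 1.1, -4.3]
opening: 0.383
finger_force: 25.6
```

>>> {"name": "step_arm", "arguments": {
  "increments": [
    [[0,0,-12],[0,0,0]],
    [[0,0,-25],[0,0,0]],
    [[0,0,-28],[0,0,0]],
    [[0,0,-25],[0,0,0]],
    [[0,0,-18],[0,0,0]],
    [[0,0,-12],[0,0,0]],
    [[0,0,-8],[0,0,0]],
    [[0,0,-3],[0,0,0]]
  ]
}}

```text
time: 24.05
eef_pos: [0.5683, -0.0629, 0.1019]
tcp_rot: [0.709, 0.705, -0.0, -0.001]
contact_force: [0.4, 0.2, -3.5]
opening: 0.378
finger_force: 25.6
```

>>> {"name": "step_arm", "arguments": {
  "increments": [
    [[0,0,-1],[0,0,0]],
    [[0,0,-1],[0,0,0]],
    [[0,0,-1],[0,0,0]],
    [[0,0,-1],[0,0,0]],
    [[0,0,0],[0,0,0]],
    [[0,0,0],[0,0,0]],
    [[0,0,0],[0,0,0]]
  ]
}}

```text
time: 24.63
eef_pos: [0.5691, -0.0639, 0.0998]
tcp_rot: [0.709, 0.705, 0.0, 0.0]
contact_force: [-0.0, -0.6, -4.8]
opening: 0.382
finger_force: 25.6
```

>>> {"name": "step_arm", "arguments": {
  "increments": [
    [[0,0,-1],[0,0,0]],
    [[0,0,0],[0,0,0]]
  ]
}}

```text
time: 24.8
eef_pos: [0.5692, -0.0639, 0.0989]
tcp_rot: [0.709, 0.705, 0.0, 0.0]
contact_force: [-1.4, 0.9, -1.8]
opening: 0.385
finger_force: 25.8
```

>>> {"name": "step_arm", "arguments": {
  "increments": [
    [[0,0,-0.7],[0,0,0]],
    [[0,0,0],[0,0,0]]
  ]
}}

```text
time: 24.97
eef_pos: [0.5692, -0.064, 0.0989]
tcp_rot: [0.709, 0.705, -0.0, 0.0]
contact_force: [-2.7, -0.2, 3.1]
opening: 0.378
finger_force: 26.3
```

Yellow is parked in the spare. Next is the blue holder, three pitches over.

>>> {"name": "step_arm", "arguments": {
  "increments": [
    [[0,0,0],[0,0,0]],
    [[0,0,0],[0,0,0]],
    [[0,0,0],[0,0,0]],
    [[0,0,0],[0,0,0]],
    [[0,0,0],[0,0,0]],
    [[0,0,0],[0,0,0]],
    [[0,0,0],[0,0,0]]
  ],
  "fingers": 1
}}

```text
time: 25.55
eef_pos: [0.5689, -0.0638, 0.0977]
tcp_rot: [0.709, 0.705, 0.0, 0.0]
contact_force: [-0.6, -0.3, -0.8]
opening: 1.006
finger_force: 0.0
```

>>> {"name": "step_arm", "arguments": {
  "increments": [
    [[0,0,5],[0,0,0]],
    [[0,0,12],[0,0,0]],
    [[0,0,22],[0,0,0]],
    [[0,0,30],[0,0,0]],
    [[0,0,30],[0,0,0]],
    [[0,0,25],[0,0,0]],
    [[0,0,12],[0,0,0]],
    [[0,0,0],[0,0,0]]
  ]
}}

```text
time: 26.22
eef_pos: [0.571, -0.0643, 0.2389]
tcp_rot: [0.709, 0.705, 0.002, 0.004]
contact_force: [0.9, -1.0, -0.2]
opening: 1.001
finger_force: 0.0
```

>>> {"name": "step_arm", "arguments": {
  "increments": [
    [[0,12,0],[0,0,0]],
    [[0.5,32,0],[0,0,0]],
    [[0.5,40,0],[0,0,0]],
    [[0.5,40,0],[0,0,0]],
    [[0.5,40,0],[0,0,0]],
    [[0.5,40,0],[0,0,0]],
    [[0.5,32,0],[0,0,0]],
    [[0,16,0],[0,0,0]]
  ]
}}

```text
time: 26.88
eef_pos: [0.5695, 0.1925, 0.2304]
tcp_rot: [0.708, 0.706, -0.002, -0.002]
contact_force: [-0.1, 0.4, 0.1]
opening: 1.002
finger_force: 0.0
```

>>> {"name": "step_arm", "arguments": {
  "increments": [
    [[0,0,0],[0,0,0]],
    [[0,0,0],[0,0,0]],
    [[0,0,0],[0,0,0]]
  ]
}}

```text
time: 27.13
eef_pos: [0.571, 0.1878, 0.2318]
tcp_rot: [0.709, 0.705, -0.001, -0.001]
contact_force: [1.0, -0.2, 0.5]
opening: 1.002
finger_force: 0.0
```

```bash
python3 m.py w9 blue,.075,.571,.104 yellow,.075,.572,.188 blue,.095,.572,.188
```

```text
[0.571  0.1878 0.2318] [ 1.  -0.2  0.5] 1.0019203406819481
blue,.075,.571,.104 [323.7 310.6] [66.  71.4] [0.5705 0.1049 0.075 ]
yellow,.075,.572,.188 [324.9 222.4] [74.7 77.6] [0.5719 0.1895 0.075 ]
blue,.095,.572,.188 [325.4 229.7] [50.3 51.4] [0.5723 0.1887 0.095 ]
```

>>> {"name": "step_arm", "arguments": {
  "increments": [
    [[0.4,0.4,-12],[0,0,0]],
    [[0,0,-28],[0,0,0]],
    [[0,0,-30],[0,0,0]],
    [[0,0,-28],[0,0,0]],
    [[0,0,-20],[0,0,0]],
    [[0,0,-12],[0,0,0]],
    [[0,0,-6],[0,0,0]],
    [[0,0,-0.5],[0,0,0]]
  ]
}}

```text
time: 27.85
eef_pos: [0.5716, 0.1878, 0.0957]
tcp_rot: [0.71, 0.705, -0.001, -0.001]
contact_force: [-0.2, 1.2, 0.7]
opening: 1.0
finger_force: 0.0
```

>>> {"name": "step_arm", "arguments": {
  "increments": [
    [[0,0,0],[0,0,0]],
    [[0,0,0],[0,0,0]],
    [[0,0,0],[0,0,0]],
    [[0,0,0],[0,0,0]],
    [[0,0,0],[0,0,0]],
    [[0,0,0],[0,0,0]],
    [[0,0,0],[0,0,0]],
    [[0,0,0],[0,0,0]]
  ],
  "fingers": -1,
  "grip_force": 25
}}

```text
time: 28.52
eef_pos: [0.5728, 0.1888, 0.0987]
tcp_rot: [0.709, 0.705, 0.0, 0.0]
contact_force: [-2.6, -0.1, 5.8]
opening: 0.381
finger_force: 24.9
```

>>> {"name": "step_arm", "arguments": {
  "increments": [
    [[0,0,5],[0,0,0]],
    [[0,0,12],[0,0,0]],
    [[0,0,22],[0,0,0]],
    [[0,0,30],[0,0,0]],
    [[0,0,30],[0,0,0]],
    [[0,0,25],[0,0,0]],
    [[0,0,12],[0,0,0]],
    [[0,0,1],[0,0,0]]
  ]
}}

```text
time: 29.18
eef_pos: [0.5738, 0.1889, 0.238]
tcp_rot: [0.709, 0.705, 0.003, 0.002]
contact_force: [0.4, -0.4, -3.5]
opening: 0.384
finger_force: 25.6
```

>>> {"name": "step_arm", "arguments": {
  "increments": [
    [[0,-10,0],[0,0,0]],
    [[0,-22,0],[0,0,0]],
    [[-1.2,-26,0],[0,0,0]],
    [[0,-18,0],[0,0,0]],
    [[0,-8,0],[0,0,0]],
    [[0,0,0],[0,0,0]],
    [[0,0,0],[0,0,0]],
    [[0,0,0],[0,0,0]]
  ]
}}

```text
time: 29.85
eef_pos: [0.5707, 0.1053, 0.2332]
tcp_rot: [0.709, 0.705, -0.0, -0.001]
contact_force: [1.0, 0.8, -4.0]
opening: 0.385
finger_force: 25.6
```

```bash
python3 m.py w10 blue,.075,.571,.104
```

```text
[0.5707 0.1053 0.2332] [ 1.   0.8 -4. ] 0.38468640127478304
blue,.075,.571,.104 [323.4 223.9] [73.8 77.2] [0.5706 0.1054 0.075 ]
```

>>> {"name": "step_arm", "arguments": {
  "increments": [
    [[0,-0.4,-12],[0,0,0]],
    [[0,0,-25],[0,0,0]],
    [[0,0,-28],[0,0,0]],
    [[0,0,-25],[0,0,0]],
    [[0,0,-18],[0,0,0]],
    [[0,0,-12],[0,0,0]],
    [[0,0,-8],[0,0,0]],
    [[0,0,-3],[0,0,0]]
  ]
}}

```text
time: 30.57
eef_pos: [0.5705, 0.1046, 0.1017]
tcp_rot: [0.709, 0.705, -0.001, -0.001]
contact_force: [0.1, 0.2, -3.6]
opening: 0.381
finger_force: 25.5
```

>>> {"name": "step_arm", "arguments": {
  "increments": [
    [[0,0,-1],[0,0,0]],
    [[0,0,-1],[0,0,0]],
    [[0,0,-1],[0,0,0]],
    [[0,0,-1],[0,0,0]],
    [[0,0,0],[0,0,0]],
    [[0,0,0],[0,0,0]],
    [[0,0,0],[0,0,0]]
  ]
}}

```text
time: 31.15
eef_pos: [0.5713, 0.1042, 0.0996]
tcp_rot: [0.709, 0.705, 0.0, 0.0]
contact_force: [-0.3, -0.8, -3.7]
opening: 0.381
finger_force: 25.5
```

>>> {"name": "step_arm", "arguments": {
  "increments": [
    [[0,0,-1],[0,0,0]],
    [[0,0,0],[0,0,0]]
  ]
}}

```text
time: 31.32
eef_pos: [0.5714, 0.1042, 0.0988]
tcp_rot: [0.709, 0.705, 0.0, 0.0]
contact_force: [-0.6, 1.0, -1.2]
opening: 0.381
finger_force: 25.7
```

>>> {"name": "step_arm", "arguments": {
  "increments": [
    [[0,0,-0.7],[0,0,0]],
    [[0,0,0],[0,0,0]]
  ]
}}

```text
time: 31.48
eef_pos: [0.5714, 0.1042, 0.0987]
tcp_rot: [0.709, 0.705, 0.0, 0.0]
contact_force: [-3.3, -0.4, 4.0]
opening: 0.382
finger_force: 26.1
```

Blue is seated. The last one is yellow, from the spare to the yellow socket.

>>> {"name": "step_arm", "arguments": {
  "increments": [
    [[0,0,0],[0,0,0]],
    [[0,0,0],[0,0,0]],
    [[0,0,0],[0,0,0]],
    [[0,0,0],[0,0,0]],
    [[0,0,0],[0,0,0]],
    [[0,0,0],[0,0,0]],
    [[0,0,0],[0,0,0]]
  ],
  "fingers": 1
}}

```text
time: 32.07
eef_pos: [0.5711, 0.1042, 0.0975]
tcp_rot: [0.709, 0.705, 0.0, 0.0]
contact_force: [-0.1, 0.1, 0.2]
opening: 0.998
finger_force: 0.0
```

>>> {"name": "step_arm", "arguments": {
  "increments": [
    [[0,0,5],[0,0,0]],
    [[0,0,12],[0,0,0]],
    [[0,0,22],[0,0,0]],
    [[0,0,30],[0,0,0]],
    [[0,0,30],[0,0,0]],
    [[0,0,25],[0,0,0]],
    [[0,0,12],[0,0,0]],
    [[0,0,0],[0,0,0]]
  ]
}}

```text
time: 32.73
eef_pos: [0.5733, 0.1043, 0.2387]
tcp_rot: [0.709, 0.705, 0.003, 0.003]
contact_force: [0.5, -0.7, 0.6]
opening: 1.0
finger_force: 0.0
```

>>> {"name": "step_arm", "arguments": {
  "increments": [
    [[0,-10,0],[0,0,0]],
    [[0,-25,0],[0,0,0]],
    [[-1,-33,0],[0,0,0]],
    [[-1,-35,0],[0,0,0]],
    [[-0.5,-33,0],[0,0,0]],
    [[0,-22,0],[0,0,0]],
    [[0,-10,0],[0,0,0]],
    [[0,0,0],[0,0,0]]
  ]
}}

```text
time: 33.4
eef_pos: [0.5674, -0.0658, 0.2311]
tcp_rot: [0.71, 0.704, -0.001, -0.002]
contact_force: [-0.6, -0.0, -0.3]
opening: 1.0
finger_force: 0.0
```

>>> {"name": "step_arm", "arguments": {
  "increments": [
    [[0,0,0],[0,0,0]],
    [[0,0,0],[0,0,0]],
    [[0,0,0],[0,0,0]]
  ]
}}

```text
time: 33.65
eef_pos: [0.5684, -0.0624, 0.233]
tcp_rot: [0.709, 0.706, -0.0, -0.0]
contact_force: [-0.4, 0.7, 0.6]
opening: 1.001
finger_force: 0.0
```

```bash
python3 m.py w11 yellow,.095,.569,-.064
```

```text
[ 0.5684 -0.0624  0.233 ] [-0.4  0.7  0.6] 1.0014177599707457
yellow,.095,.569,-.064 [323.4 232.8] [51.9 52.2] [ 0.5685 -0.0643  0.095 ]
```

>>> {"name": "step_arm", "arguments": {
  "increments": [
    [[0,0,-12],[0,0,0]],
    [[0,0,-28],[0,0,0]],
    [[0,0,-30],[0,0,0]],
    [[0,0,-28],[0,0,0]],
    [[0,0,-20],[0,0,0]],
    [[0,0,-12],[0,0,0]],
    [[0,0,-6],[0,0,0]],
    [[0,0,-0.5],[0,0,0]]
  ]
}}

```text
time: 34.37
eef_pos: [0.5679, -0.0632, 0.0956]
tcp_rot: [0.709, 0.705, -0.001, -0.001]
contact_force: [-0.7, 0.6, -0.6]
opening: 1.004
finger_force: 0.0
```

>>> {"name": "step_arm", "arguments": {
  "increments": [
    [[0,0,0],[0,0,0]],
    [[0,0,0],[0,0,0]],
    [[0,0,0],[0,0,0]],
    [[0,0,0],[0,0,0]],
    [[0,0,0],[0,0,0]],
    [[0,0,0],[0,0,0]],
    [[0,0,0],[0,0,0]],
    [[0,0,0],[0,0,0]]
  ],
  "fingers": -1,
  "grip_force": 25
}}

```text
time: 35.03
eef_pos: [0.5691, -0.064, 0.0984]
tcp_rot: [0.709, 0.705, 0.0, 0.001]
contact_force: [-2.8, -0.1, 5.3]
opening: 0.383
finger_force: 25.0
```

>>> {"name": "step_arm", "arguments": {
  "increments": [
    [[0,0,5],[0,0,0]],
    [[0,0,12],[0,0,0]],
    [[0,0,22],[0,0,0]],
    [[0,0,30],[0,0,0]],
    [[0,0,30],[0,0,0]],
    [[0,0,25],[0,0,0]],
    [[0,0,12],[0,0,0]],
    [[0,0,1],[0,0,0]]
  ]
}}

```text
time: 35.7
eef_pos: [0.5701, -0.0641, 0.2377]
tcp_rot: [0.709, 0.705, 0.002, 0.003]
contact_force: [0.7, -0.8, -4.4]
opening: 0.378
finger_force: 25.6
```

>>> {"name": "step_arm", "arguments": {
  "increments": [
    [[0,12,0],[0,0,0]],
    [[0.5,30,0],[0,0,0]],
    [[0.5,35,0],[0,0,0]],
    [[0.5,35,0],[0,0,0]],
    [[0.5,35,0],[0,0,0]],
    [[0.5,35,0],[0,0,0]],
    [[0.5,30,0],[0,0,0]],
    [[0.5,22,0],[0,0,0]]
  ]
}}

```text
time: 36.37
eef_pos: [0.5696, 0.1736, 0.2301]
tcp_rot: [0.709, 0.706, -0.002, -0.003]
contact_force: [0.2, -1.0, -4.0]
opening: 0.383
finger_force: 25.6
```

>>> {"name": "step_arm", "arguments": {
  "increments": [
    [[0,12,0],[0,0,0]],
    [[0,6,0],[0,0,0]],
    [[0,0,0],[0,0,0]],
    [[0,0,0],[0,0,0]],
    [[0,0,0],[0,0,0]]
  ]
}}

```text
time: 36.78
eef_pos: [0.5721, 0.187, 0.2335]
tcp_rot: [0.71, 0.705, -0.001, -0.0]
contact_force: [-0.3, -0.4, -4.5]
opening: 0.376
finger_force: 25.6
```

```bash
python3 m.py w12 yellow,.075,.572,.188
```

```text
[0.5721 0.187  0.2335] [-0.3 -0.4 -4.5] 0.37576527094762324
yellow,.075,.572,.188 [323.1 221.2] [74.6 77.7] [0.5718 0.1893 0.075 ]
```

>>> {"name": "step_arm", "arguments": {
  "increments": [
    [[0,0.6,-12],[0,0,0]],
    [[0,0,-25],[0,0,0]],
    [[0,0,-28],[0,0,0]],
    [[0,0,-25],[0,0,0]],
    [[0,0,-18],[0,0,0]],
    [[0,0,-12],[0,0,0]],
    [[0,0,-8],[0,0,0]],
    [[0,0,-3],[0,0,0]]
  ]
}}

```text
time: 37.5
eef_pos: [0.5716, 0.1883, 0.1015]
tcp_rot: [0.709, 0.705, -0.001, -0.001]
contact_force: [0.2, 0.6, -4.0]
opening: 0.38
finger_force: 25.6
```

>>> {"name": "step_arm", "arguments": {
  "increments": [
    [[0,0,-1],[0,0,0]],
    [[0,0,-1],[0,0,0]],
    [[0,0,-1],[0,0,0]],
    [[0,0,-1],[0,0,0]],
    [[0,0,0],[0,0,0]],
    [[0,0,0],[0,0,0]],
    [[0,0,0],[0,0,0]]
  ]
}}

```text
time: 38.08
eef_pos: [0.5723, 0.1889, 0.0994]
tcp_rot: [0.709, 0.705, 0.0, 0.0]
contact_force: [0.2, 0.4, -4.1]
opening: 0.384
finger_force: 25.6
```

>>> {"name": "step_arm", "arguments": {
  "increments": [
    [[0,0,-1],[0,0,0]],
    [[0,0,0],[0,0,0]]
  ]
}}

```text
time: 38.25
eef_pos: [0.5724, 0.1888, 0.0985]
tcp_rot: [0.709, 0.705, 0.0, 0.0]
contact_force: [-0.1, -0.2, -2.2]
opening: 0.377
finger_force: 25.8
```

>>> {"name": "step_arm", "arguments": {
  "increments": [
    [[0,0,-0.7],[0,0,0]],
    [[0,0,0],[0,0,0]]
  ]
}}

```text
time: 38.42
eef_pos: [0.5724, 0.1888, 0.0985]
tcp_rot: [0.709, 0.705, 0.0, 0.0]
contact_force: [-2.3, -1.2, 2.2]
opening: 0.379
finger_force: 26.2
```

Seated. I release it, back off and check.

>>> {"name": "step_arm", "arguments": {
  "increments": [
    [[0,0,0],[0,0,0]],
    [[0,0,0],[0,0,0]],
    [[0,0,0],[0,0,0]],
    [[0,0,0],[0,0,0]],
    [[0,0,0],[0,0,0]],
    [[0,0,0],[0,0,0]],
    [[0,0,0],[0,0,0]]
  ],
  "fingers": 1
}}

```text
time: 39.0
eef_pos: [0.5721, 0.1888, 0.0973]
tcp_rot: [0.709, 0.705, 0.0, 0.0]
contact_force: [0.1, -0.0, -0.1]
opening: 0.996
finger_force: 0.0
```

>>> {"name": "step_arm", "arguments": {
  "increments": [
    [[0,0,5],[0,0,0]],
    [[0,0,12],[0,0,0]],
    [[0,0,22],[0,0,0]],
    [[0,0,30],[0,0,0]],
    [[0,0,30],[0,0,0]],
    [[0,0,30],[0,0,0]],
    [[0,0,20],[0,0,0]],
    [[0,0,0],[0,0,0]]
  ]
}}

```text
time: 39.67
eef_pos: [0.5751, 0.1894, 0.2546]
tcp_rot: [0.709, 0.705, 0.005, 0.004]
contact_force: [-0.0, -0.1, 0.3]
opening: 0.999
finger_force: 0.0
```

>>> {"name": "step_arm", "arguments": {
  "increments": [
    [[0,20,0],[0,0,0]],
    [[-15,30,0],[0,0,0]],
    [[-15,30,0],[0,0,0]],
    [[-15,30,0],[0,0,0]],
    [[-10,25,0],[0,0,0]],
    [[0,10,0],[0,0,0]],
    [[0,0,0],[0,0,0]],
    [[0,0,0],[0,0,0]]
  ]
}}

```text
time: 40.33
eef_pos: [0.5172, 0.3336, 0.246]
tcp_rot: [0.709, 0.705, -0.0, 0.0]
contact_force: [-0.6, 0.4, 0.1]
opening: 1.001
finger_force: 0.0
```

```bash
python3 - <<'E'
from h import *
a=cams.read_camera('top')[190:300,150:490]; cv2.imwrite('pics/t2.png',cv2.resize(a,None,fx=2.3,fy=2.3,interpolation=cv2.INTER_CUBIC)[:,:,::-1])
a=cams.read_camera('scene')[140:370,210:460]; cv2.imwrite('pics/s2.png',cv2.resize(a,None,fx=2.5,fy=2.5,interpolation=cv2.INTER_CUBIC)[:,:,::-1])
E
```

```text
(no output)
```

View pics/t2.png

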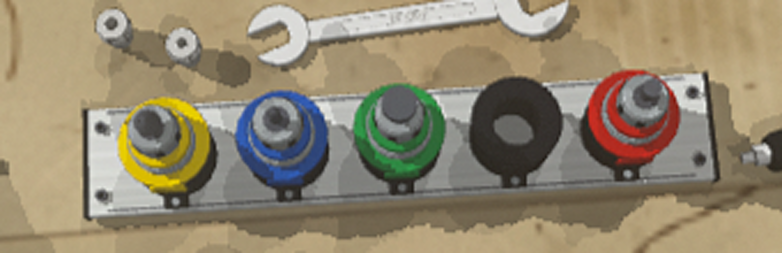

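View pics/s2.png

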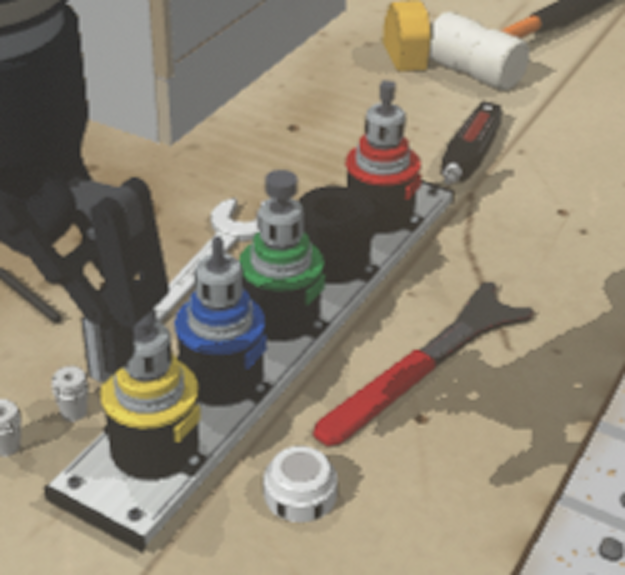

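Both views show all four holders upright, flush and matched to their sockets' colours, the spare empty at (515,125) in the top crop, and the gripper clear.

```bash
python3 -c "
from plant import sign_off; print(sign_off())"
```

```text
the job is handed in; nothing more can be done
None
```

All four cutter holders now stand upright and seated in the sockets matching their rings, the spare is empty, and the job was handed in at about 40 s of the 125 s allowed; no verdict came back.

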